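Switch the milling-ball feeder to the empty tray

ROBOT

A 7-joint arm with a two-finger parallel gripper is mounted at the origin on the work surface. World frame = base frame: x ahead of the robot, y to its left, z up, the work surface at z = 0. Lengths are in mm, angles in rad, forces in N, time in s.
With the tool pointing down it reaches from about 400 to 875 mm from the base axis. Payload 4.4 kg.
Tool frame: the origin (TCP) lies at the very end of the fingers, on their centre line; the grasp point (between the pads) lies 19 mm behind it (ctrl.grasp_offset is the distance from the TCP to the grasp point, in mm); z points along the fingers, y is the line along which they close (so a half turn about z gives the same grasp; the last joint's range is limited). The gripper opens to 85 mm and grips with 20 to 120 N. Pads are 22 mm wide; open, the fingers measure 114 mm over their backs; the gripper's body (76 mm by 85 mm) begins 54 mm behind the grasp point. The pads swing forward as they close: fully open they stand 13 mm farther back than shut.
Start: joints at [1.208, 0.628, 0.038, 1.517, -0.027, 0.996, -0.02], TCP at [190.128, -621.586, 231.313] pointing down, gripper open.
Joint ranges: [-3.06, 3.06], [-0.37, 2.12], [-1.25, 1.32], [0.18, 2.47], [-1.1, 4.24], [0.23, 1.98], [-2.94, 2.94]. Speed limits (rad/s): [2.57, 2.57, 3.14, 3.14, 3.14, 3.14, 3.14].

INTERFACE

Orientations are given as [roll, pitch, yaw] about the fixed x, y, z axes, in that order (R = Rz(yaw) Ry(pitch) Rx(roll)).
In Python, from cell import status, cams, ctrl gives the robot as it stands.
- The arm moves only by the tool move_arm, never from a script. Its argument "plan" is a list of rows, each a list of 3 entries, a list of its own where there are three numbers: the shift along the world's x, y, z in mm, then the turn, a rotation vector about the world's x, y, z in degrees, then the opening, from 0 (shut) to 1 (fully open). In form: [[[x, y, z], [wx, wy, wz], gripper], ...]. A call has 1 to 10 rows; each row shifts and turns the commanded pose from where the row before left it; what a row does not reach is not made up. A row lasts 1/8 s, in which the tool goes at most 62.5 mm and 10.7 degrees, less where a joint would pass 70% of its speed; a pose out of reach is approached as far as the arm can. A call with a gripper value outside its range is refused whole. The fingers move at their own pace and stop on an object; the grip force is fixed at half the most. Time passes only in rows, so rows that do not move let the fingers close. It gives the time, the measured TCP pose, the force, the opening and the grip force at its end, in the units of the state.
- status.read_state(): the state, without advancing time (a new reading comes with each control period).
- cams.get_image(name): name is "side" or "top"; returns the picture (384x512x3 uint8, blue, green, red); there is no depth.
- cams.camera_params(name): a dict with "K" (3x3 intrinsics, pixels), "k1" (the pictures are not rectified: a ray, as slopes to the right and down, at radius r is drawn at 1 + k1 r^2 times it, then the intrinsics apply), "pose" (4x4, takes a point from camera to world coordinates). Camera axes: x right, y down, z forward; pixel columns grow to the right and rows downward; lengths in mm; the calibration is good to about 2 mm. A picture is of the moment at which its call begins. camera_params takes no time and is no camera call.
- ctrl.finish_job(): hands the job in; it is judged then, once.
The state is a dict: "clock": time; "qpos": joint angles; "qd": joint speeds; "tau": joint torques, N m; "eef_pos": TCP position; "tool_rot": TCP orientation; "force": force on the tool from outside, world axes, zero at the start; "torque": the same for the moment, N m; "width": finger opening in mm; "gripper_force": force on a finger pad.
Only numpy, scipy, OpenCV 4.12 (cv2) and the standard library are available. Lean on these libraries where they do the work, as an engineer would, in place of code of your own. Each camera call takes 0.05 s, during which the arm holds its last target. There are 200 camera calls.

TASK

The left-hand tray of the milling-ball feeder (as seen from the robot) is full. With the fingertips only, first press down the raised right-hand orange pad of the green seesaw gate until the gate has rocked right over to the empty right-hand tray, and then push the blue tab of the stop slide all the way towards the chute, so that the three waiting white balls roll down by themselves into the empty tray and come to rest there. Do not touch the balls, let none go to the full side, and leave the bowl, the bottle and the spatula where they are.

Things in the scene. Friction and masses are not known exactly. Their poses are not given: they have to be found in the camera images.
- feeder: Fixed feeder stand. Its frame: origin on the table top below the gate's middle; +x up the chute, away from the robot; +y to the left tray; z up (mm). Gate pivot: a line along x at y 0, z 100. Board 12 thick, x -80..90, y -225..225. Backstop plate x -32..-26, y -35..35, up to z 165. Chute 44 wide (36 inside), floor from x 15, z 128 up to x 188, z 154; highest point z 183.
- gate (a joint): Tilt (rad) of the green seesaw gate, an open trough 200 mm long (y), 46 wide (x): +0.2 = left end down on its stop (at the start), 0 = level, -0.2 = right end down on its stop. Top-heavy: once past level it falls to the other side by itself and stays there. A pad needs under 1 N to rock it.
- pad_right (a point): Centre of the top face of the gate's right orange pad, 40 (feeder x) by 44 (y), 6 mm thick, on a post at the robot's side of the gate's right end. Feeder frame: about (-36, -78, 167) mm with the left end down, leaning 0.2 rad to the left; (-36, -98, 131) with the right end down. Pressed over, it goes 36 down and 20 to the right.
- pad_left (a point): The same for the left orange pad: feeder frame (-36, 98, 131) with the left end down, (-36, 78, 167) with the right end down.
- stop (a joint): Travel of the stop slide: 0 = steel plate shuts the chute (as at the start, within 3 mm), 0.042 m = fully open on its end stop. It moves along feeder +y (to the left), takes 1.5 to 3 N, and stays where it is left.
- stop_tab (a point): Centre of the outer (feeder -y) face of the upright blue tab of the stop slide: push here towards feeder +y. Tab 30 (x) by 46 (z), 5 mm thick, z 147 to 193. Feeder frame: (62, -81, 170) mm shut, (62, -39, 170) open. A steel bar 8 wide, z 172 to 178, leads from the tab over the chute to the plate.
- tray_right (a point): Centre of the inner floor of the right, empty tray: inside 108 (x) by 113 (y), floor at z 18, walls to z 57, outer end wall to z 77, inner one to z 42. At (0, -152.5, 18) in the feeder frame.
- tray_left (a point): The same for the left tray, at (0, 152.5, 18) in the feeder frame, filled with nine fixed white balls.
- ball0_center (a point): Centre of a white porcelain milling ball, 30 in diameter, 35 g, first in the queue behind the stop plate in the chute.
- ball1_center (a point): Centre of a white porcelain milling ball, 30 in diameter, 35 g, second in the queue behind the stop plate in the chute.
- ball2_center (a point): Centre of a white porcelain milling ball, 30 in diameter, 35 g, third in the queue behind the stop plate in the chute.
- ball0: The same ball (first in the queue), as a body.
- ball1: The same ball (second in the queue), as a body.
- ball2: The same ball (third in the queue), as a body.
- bowl: Bystander: terracotta bowl, 84 across, 50 high, standing behind the right tray; origin at the centre of its foot.
- bottle: Bystander: blue bottle, 56 across, 140 high, standing behind the left tray; origin at the centre of its foot.
- spatula: Bystander: wooden spatula lying along the outer side of the left tray, about 20 thick; origin under its middle.
Things that resemble listed ones, but are neither listed nor needed, are in the scene too. Leave any purple or red look-alike of the ball0 alone. What is shaped like the ball1 but red is not meant.

How it is judged:
By the outcome, as a careful person would: the job done as asked, in the order asked, and still so for the second after the job is handed in, with the robot touching nothing.
It also fails if it takes over 38 s, if anything falls off the work surface, if the arm or the gripper's body presses on something with over 40 N, if the wrist force passes 120 N, or if a joint passes its speed limit or range.

## Working session

There is one attempt and no reset: what is moved stays moved. The work goes in short steps, Python scripts to look and compute and a tool call to move; the robot and the scene stay as the last step left them, time stands still between calls to the robot, and variables do not carry over. Pictures are saved under pics/ and viewed, at most 10 in all, crops included, and the job is handed in when it is done.

Besides the shell and the picture viewer there is one more tool, called after ">>>" as name(argument=value, ...), one argument or row to a line, values as JSON. move_arm: Moves the arm, as the interface text tells. Its arguments: {"type":"object","properties":{"plan":{"type":"array","items":{"type":"array"}}},"required":["plan"]}

```bash
mkdir -p pics; python3 - <<'E'
from cell import status,cams,ctrl
import cv2
for n in("side","top"):
    cv2.imwrite(f"pics/{n}0.png",cams.get_image(n)); p=cams.camera_params(n); print(n,p)
s=status.read_state();print(s)
E
```

```text
side {'K': array([[450.68918272,   0.        , 244.90823808],
       [  0.        , 450.68918272, 195.28781717],
       [  0.        ,   0.        ,   1.        ]]), 'k1': -0.04486081126798417, 'pose': array([[ 9.58482069e-01, -1.81440497e-01,  2.19980610e-01,
         4.50947236e+02],
       [-2.85061027e-01, -5.90107061e-01,  7.55323684e-01,
        -6.59215736e+02],
       [-7.23419322e-03, -7.86672106e-01, -6.17328651e-01,
         6.86924532e+02],
       [ 0.00000000e+00,  0.00000000e+00,  0.00000000e+00,
         1.00000000e+00]])}
top {'K': array([[425.42465293,   0.        , 255.54565116],
       [  0.        , 425.42465293, 200.80838343],
       [  0.        ,   0.        ,   1.        ]]), 'k1': 0.030496818089001107, 'pose': array([[ 2.62183479e-02, -9.93622806e-01,  1.09664568e-01,
         5.36450653e+02],
       [-9.99655963e-01, -2.59783681e-02,  3.61674508e-03,
         7.01528580e+01],
       [-7.44773882e-04, -1.09721664e-01, -9.93962073e-01,
         1.00329515e+03],
       [ 0.00000000e+00,  0.00000000e+00,  0.00000000e+00,
         1.00000000e+00]])}
{'clock': 0.1, 'qpos': array([ 1.20821271,  0.6292303 ,  0.03845313,  1.51826726, -0.02699535,
        0.99630737, -0.02001251]), 'qd': array([-0.00045622, -0.00095706, -0.00055965, -0.00459147,  0.00037358,
       -0.00072508, -0.00059676]), 'tau': array([ 3.19551480e-03, -5.64527893e+01,  1.23059191e+00, -1.93972939e+01,
        1.12981733e-02,  5.42422989e-03, -9.42530107e-06]), 'eef_pos': array([ 189.94945749, -621.04070248,  230.4965665 ]), 'tool_rot': array([-3.13989873e+00,  2.47043206e-05,  2.96766899e-01]), 'force': array([-0.1835664 ,  0.62268426,  0.04353309]), 'torque': array([0.01757303, 0.04710641, 0.00087992]), 'gripper_force': 0.0, 'width': 85.45363837604795}
```

View pics/side0.png

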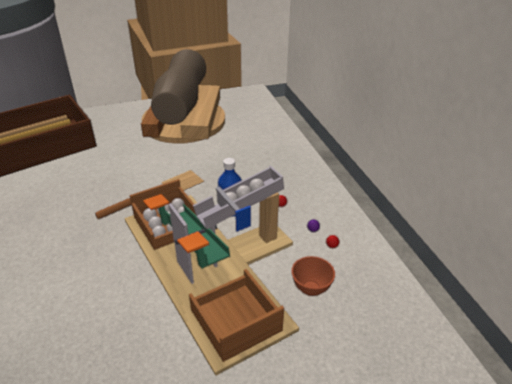

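View pics/top0.png

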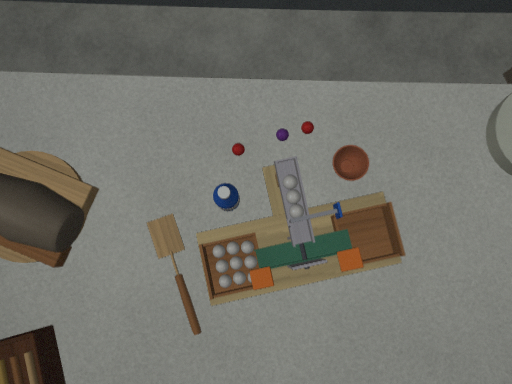

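The side view shows the orange pads at (157,202) and (193,242), with the right tray near (237,313). The top view shows the right pad at (350,260), the left pad at (262,279) and the blue tab at (338,210). I'll measure these now.

```bash
cat > h.py <<'E'
import numpy as np,cv2
from cell import status,cams,ctrl
def ray(n,uv):
    p=cams.camera_params(n);K=p["K"];d=(np.array(uv,float)-K[:2,2])/K[0,0]
    u=d.copy()
    for _ in range(20): u=d/(1+p["k1"]*(u@u))
    T=p["pose"];v=T[:3,:3]@np.r_[u,1];return T[:3,3],v/np.linalg.norm(v)
def onz(n,uv,z):
    o,v=ray(n,uv);return o+v*(z-o[2])/v[2]
def proj(n,P):
    p=cams.camera_params(n);T=p["pose"];c=T[:3,:3].T@(np.array(P)-T[:3,3]);u=c[:2]/c[2]
    return p["K"][:2,:2]@(u*(1+p["k1"]*(u@u)))+p["K"][:2,2]
def tri(a,b):
    (o,v),(q,w)=ray("top",a),ray("side",b)
    s=np.linalg.lstsq(np.c_[v,-w],q-o,rcond=None)[0];A=o+s[0]*v;B=q+s[1]*w
    return (A+B)/2,np.linalg.norm(A-B)
def blobs(im,kind,amin=15):
    h=cv2.cvtColor(im,cv2.COLOR_BGR2HSV)
    lo,hi={"orange":((5,190,150),(16,255,255)),"blue":((105,120,60),(125,255,255))}[kind]
    n,_,st,c=cv2.connectedComponentsWithStats(cv2.inRange(h,lo,hi))
    return [(c[i].round(1),st[i].tolist()) for i in range(1,n) if st[i][4]>=amin]
def feeder(PR,PL):
    # pads' y 78/98 at x=-36 -> frame
    d=(PL-PR)[:2];ey=d/np.linalg.norm(d);ex=np.array([ey[1],-ey[0]])
    o=((PR[:2]+ey*78)+(PL[:2]-ey*98))/2+36*ex
    return o,ex,ey
E
python3 - <<'E'
from h import *
for n in("top","side"):
    im=cv2.imread(f"pics/{n}0.png")
    for k in("orange","blue"):print(n,k,blobs(im,k))
E
```

```text
top orange [(array([349.6, 259.3]), [338, 248, 24, 23, 337]), (array([261.4, 278. ]), [250, 268, 23, 21, 303])]
top blue [(array([226. , 197.2]), [213, 184, 25, 25, 336]), (array([337.9, 209.9]), [334, 202, 8, 16, 75])]
side orange [(array([155.7, 201. ]), [144, 194, 24, 15, 209]), (array([192.5, 241.4]), [178, 232, 30, 19, 323])]
side blue [(array([228.1, 178.8]), [219, 170, 22, 19, 267]), (array([242.7, 217.5]), [235, 206, 15, 25, 275])]
```

```bash
python3 - <<'E'
from h import *
np.set_printoptions(precision=1,suppress=True)
R=onz("top",(349.6,259.3),167);L=onz("top",(261.4,278),131)
print(R,L,np.linalg.norm((R-L)[:2]),tri((349.6,259.3),(192.5,241.4)),tri((261.4,278),(155.7,201)))
print("tab tri",tri((337.9,209.9),(242.7,217.5)))
o,ex,ey=feeder(R,L);print(o,ex,ey,"yaw",np.degrees(np.arctan2(ex[1],ex[0])))
w=lambda p:np.r_[o+p[0]*ex+p[1]*ey,p[2]]
for nm,p in dict(tab=(62,-81,170),tabopen=(62,-39,170),padR=(-36,-78,167),padRd=(-36,-98,131),tr=(0,-152.5,18)).items():
    print(nm,w(p),proj("top",w(p)),proj("side",w(p)))
im=cv2.imread("pics/side0.png")[130:330,110:330];cv2.imwrite("pics/sc.png",cv2.resize(im,None,fx=2.7,fy=2.7,interpolation=2))
E
```

```text
[ 519.1 -112.6  167. ] [476.2  57.4 131. ] 175.31577487600094 (array([ 518.7, -113.2,  164.1]), np.float64(0.7723219037893322)) (array([475.8,  57.4, 129.3]), np.float64(0.4822747780217079))
tab tri (array([613.7, -88.4, 172.2]), np.float64(1.6140126049471477))
[535.  -28.5] [1.  0.2] [-0.2  1. ] yaw 14.194852861284888
tab [615.  -91.8 170. ] [339.4 209.8] [244.4 219.5]
tabopen [604.7 -51.1 170. ] [318.5 214.5] [232.5 206.3]
padR [ 519.2 -112.9  167. ] [349.8 259.3] [192.9 239.9]
padRd [ 524.1 -132.3  131. ] [355.5 256.6] [199.7 262.5]
tr [ 572.4 -176.3   18. ] [363.2 235. ] [235.7 317.7]
```

View pics/sc.png

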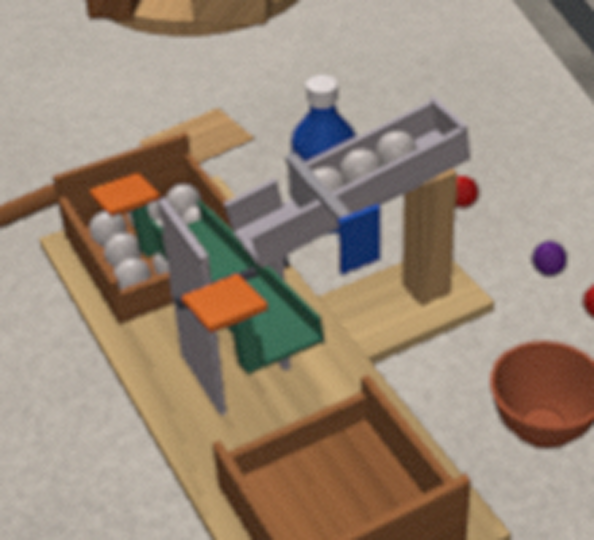

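The crop confirms the tab: blue at side-view pixel (243,218), below and outboard of the bar. The other blue thing, at (228,179), is the bottle. The measured points agree with the given sizes to about 3 mm. I'll move over the right pad with the fingers shut.

>>> move_arm(
  plan=[
    [[16, 25, 0], [0, 0, -2.8], 0],
    [[33, 49, 0], [0, 0, 0], 0],
    [[33, 49, 0], [0, 0, 0], 0],
    [[33, 49, 0], [0, 0, 0], 0],
    [[33, 49, 0], [0, 0, 0], 0],
    [[33, 49, 0], [0, 0, 0], 0],
    [[33, 49, 0], [0, 0, 0], 0],
    [[33, 49, 0], [0, 0, 0], 0],
    [[33, 49, 0], [0, 0, 0], 0],
    [[16, 25, 0], [0, 0, 0], 0],
  ],
)

```text
clock: 1.35
eef_pos: [487.8, -175.8, 231.1]
tool_rot: [-3.14, -0.001, 0.253]
force: [-0.2, 0.1, -0.5]
width: 0.1
gripper_force: 0.0
```

>>> move_arm(
  plan=[
    [[20, 28, -10], [0, 0, 0], 0],
    [[13, 22, -20], [0, 0, 0], 0],
    [[0, 0, 0], [0, 0, 0], 0],
    [[0, 0, 0], [0, 0, 0], 0],
  ],
)

```text
clock: 1.85
eef_pos: [518.6, -130.7, 201.5]
tool_rot: [3.141, 0.001, 0.247]
force: [0.4, -0.0, 0.6]
width: -0.2
gripper_force: 0.0
```

```bash
python3 - <<'E'
from h import *
print(status.read_state()["eef_pos"])
a=cams.get_image("side")[130:330,110:330];b=cams.get_image("top")[140:340,200:420]
cv2.imwrite("pics/p1.png",cv2.resize(np.hstack([a,b]),(800,364),interpolation=2))
E
```

```text
[ 518.58005148 -130.73610414  201.46043701]
```

View pics/p1.png

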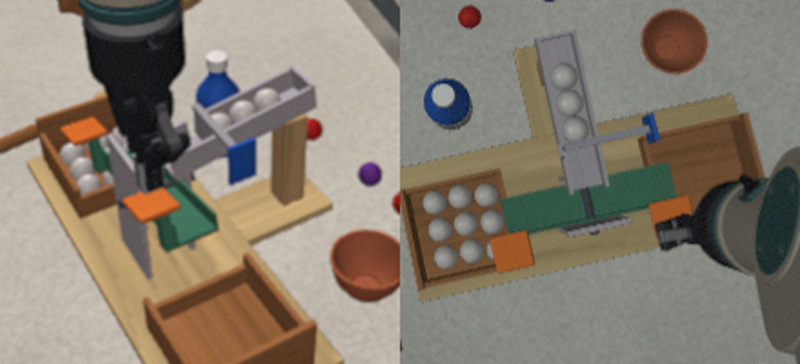

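The shut fingertips are just above the right pad (side crop (150,185), pad at (150,205)). I'll press down now.

>>> move_arm(
  plan=[
    [[2, 4, -12], [0, 0, 0], 0],
    [[0, 0, -14], [0, 0, 0], 0],
    [[0, 0, -8], [0, 0, 0], 0],
    [[0, 0, -8], [0, 0, 0], 0],
    [[0, 0, -8], [0, 0, 0], 0],
    [[0, 0, -6], [0, 0, 0], 0],
    [[0, 0, -6], [0, 0, 0], 0],
    [[0, 0, 0], [0, 0, 0], 0],
  ],
)

```text
clock: 2.95
eef_pos: [520.8, -125.5, 138.9]
tool_rot: [-3.141, 0.001, 0.248]
force: [-0.0, -0.7, -0.1]
width: -0.1
gripper_force: 0.0
```

>>> move_arm(
  plan=[
    [[0, -4, 35], [0, 0, 0], 0],
    [[0, -10, 40], [0, 0, 0], 0],
    [[50, 0, 0], [0, 0, 0], 0],
    [[56, 0, 0], [0, 0, 0], 0],
    [[0, 0, -20], [0, 0, 0], 0],
    [[0, 0, 0], [0, 0, 0], 0],
    [[0, 0, 0], [0, 0, 0], 0],
  ],
)

```text
clock: 3.82
eef_pos: [626.7, -139.8, 194.8]
tool_rot: [3.141, 0.0, 0.248]
force: [-0.5, -0.5, -1.1]
width: 0.2
gripper_force: 0.0
```

```bash
python3 - <<'E'
from h import *
s=cams.get_image("side");t=cams.get_image("top")
print(status.read_state()["eef_pos"],blobs(s,"orange"),blobs(t,"orange"),blobs(t,"blue"))
o=np.array([535,-28.5]);ex=np.array([.9695,.2452]);ey=np.array([-.2452,.9695])
for p in((-36,78,167),(-36,98,131),(-36,-98,131)):
    w=np.r_[o+p[0]*ex+p[1]*ey,p[2]];print(proj("top",w),proj("side",w))
cv2.imwrite("pics/p2.png",cv2.resize(np.hstack([s[130:330,110:330],t[140:340,200:420]]),(800,364),interpolation=2))
E
```

```text
[ 627.07231643 -139.86795089  195.35172482] [(array([157.2, 192.4]), [145, 183, 26, 20, 334]), (array([199.1, 263.6]), [185, 251, 30, 27, 468])] [] [(array([226. , 197.2]), [213, 184, 25, 25, 336]), (array([337.9, 210. ]), [334, 202, 8, 16, 77])]
[271.55518464 277.05182235] [157.34094523 191.05252136]
[261.25331086 278.03905235] [155.8294134  200.20258342]
[355.48683974 256.61557506] [199.72442041 262.5260034 ]
```

View pics/p2.png

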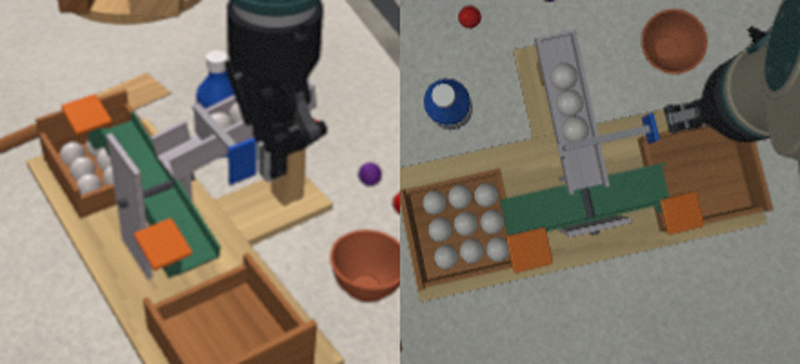

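The gate has rocked right over: the left pad is up at side pixel (157,192) and the right pad is down at (199,264), as predicted. The fingertips are outboard of the blue tab. Next I'll lower them and push along feeder +y.

>>> move_arm(
  plan=[
    [[0, 0, -16], [0, 0, 0], 0],
    [[0, 0, -14], [0, 0, 0], 0],
    [[-3.7, 14.5, 0], [0, 0, 0], 0],
    [[-3.7, 14.5, 0], [0, 0, 0], 0],
    [[-2.5, 9.7, 0], [0, 0, 0], 0],
    [[-2.5, 9.7, 0], [0, 0, 0], 0],
    [[-2.5, 9.7, 0], [0, 0, 0], 0],
    [[-2.5, 9.7, 0], [0, 0, 0], 0],
    [[0, 0, 0], [0, 0, 0], 0],
  ],
)

```text
clock: 5.05
eef_pos: [609.3, -70.2, 164.4]
tool_rot: [-3.14, 0.0, 0.25]
force: [0.3, -0.0, 0.1]
width: 0.2
gripper_force: 0.0
```

```bash
python3 - <<'E'
from h import *
t=cams.get_image("top");s=status.read_state()
print(s["eef_pos"],s["force"])
for c,_ in blobs(t,"blue"):
    w=onz("top",c,175)[:2]-[535,-28.5];print(c,"feeder",w@[.9695,.2452],w@[-.2452,.9695])
E
```

```text
[609.26307813 -70.91633479 164.29165284] [-0.02510872  0.04529367 -0.97780177]
[226.  197.1] feeder 134.80068197954242 130.70514568946618
```

```bash
python3 - <<'E'
from h import *
s=cams.get_image("side");t=cams.get_image("top")
cv2.imwrite("pics/p3.png",cv2.resize(np.hstack([s[130:330,110:330],t[140:340,200:420]]),(800,364),interpolation=2))
E
```

```text
(no output)
```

View pics/p3.png

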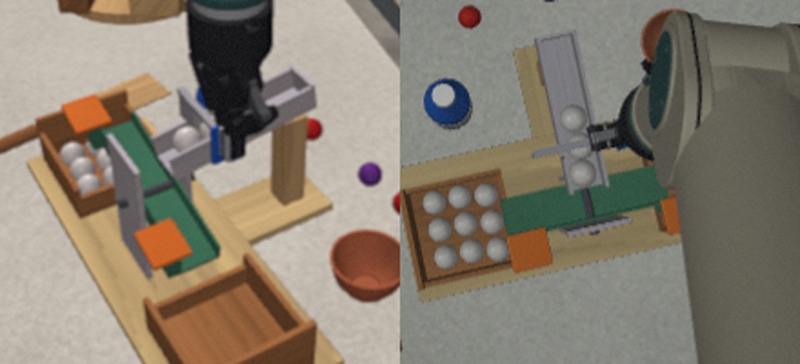

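The slide is mostly open and the first ball has rolled past the plate line (top crop (582,172)). I'll push on to the end stop.

>>> move_arm(
  plan=[
    [[-0.7, 2.9, 0], [0, 0, 0], 0],
    [[-0.7, 2.9, 0], [0, 0, 0], 0],
    [[-0.5, 1.9, 0], [0, 0, 0], 0],
    [[0, 0, 0], [0, 0, 0], 0],
  ],
)

```text
clock: 5.7
eef_pos: [607.6, -64.0, 164.2]
tool_rot: [-3.141, 0.0, 0.248]
force: [-0.3, -1.0, -0.6]
width: 0.1
gripper_force: 0.4
```

>>> move_arm(
  plan=[
    [[-0.5, 1.9, 0], [0, 0, 0], 0],
    [[-0.5, 1.9, 0], [0, 0, 0], 0],
    [[0, 0, 0], [0, 0, 0], 0],
  ],
)

```text
clock: 6.08
eef_pos: [607.5, -63.5, 164.4]
tool_rot: [3.137, -0.001, 0.246]
force: [1.8, -7.4, -2.3]
width: -0.0
gripper_force: 3.6
```

```bash
python3 - <<'E'
from h import *
st=status.read_state();s=cams.get_image("side");t=cams.get_image("top")
print(st["eef_pos"],st["force"])
c=s[180:240,190:250]
for b,_ in blobs(s,"blue",8):print(b,_)
for y in(-39,-36.5,-45):
    o=np.array([535,-28.5])+62*np.array([.9695,.2452])+y*np.array([-.2452,.9695]);print(y,[proj("side",np.r_[o+k*np.array([.9695,.2452]),z]) for k in(-15,15) for z in (147,193)])
cv2.imwrite("pics/p4.png",cv2.resize(np.hstack([s[130:330,110:330],t[140:340,200:420]]),(800,364),interpolation=2))
E
```

```text
[607.46188625 -63.50867843 164.37445627] [ 1.7666785  -7.39754516 -2.29453343]
[226.3 207.7] [224, 197, 7, 21, 75]
-39 [array([225.69194659, 218.80002934]), array([224.81146131, 199.05720969]), array([239.92250137, 213.25833686]), array([239.55951943, 193.61022423])]
-36.5 [array([225.03086116, 218.02865911]), array([224.12867509, 198.30027395]), array([239.24188888, 212.50922214]), array([238.85567273, 192.87594147])]
-45 [array([227.28977862, 220.66433129]), array([226.46220221, 200.88716907]), array([241.56732403, 215.06866366]), array([241.26094826, 195.38521968])]
```

View pics/p4.png

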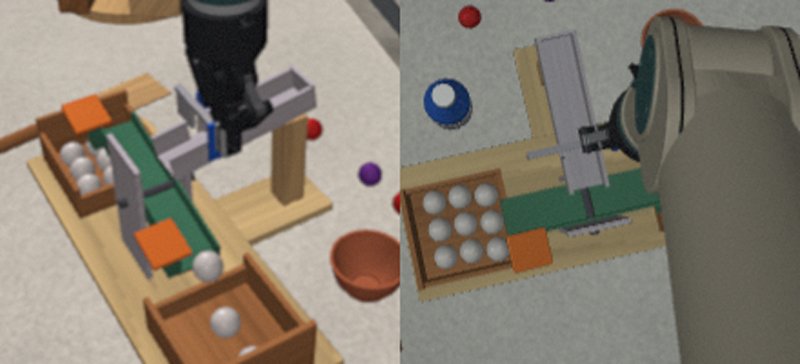

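The slide is on its end stop: 7.4 N, the arm no longer advancing, and the tab at its open pixels. Two balls are in the right tray and the third is entering it. I'll retreat and check.

>>> move_arm(
  plan=[
    [[2.5, -10, 0], [0, 0, 0], 0],
    [[5, -20, 0], [0, 0, 0], 0],
    [[5, -20, 10], [0, 0, 0], 0],
    [[0, 0, 50], [0, 0, 0], 0],
    [[0, -50, 20], [0, 0, 0], 0],
    [[-15, -50, 0], [0, 0, 0], 0],
    [[-30, -50, 0], [0, 0, 0], 0],
    [[-30, -50, 0], [0, 0, 0], 0],
    [[-30, -50, 0], [0, 0, 0], 0],
    [[0, 0, 0], [0, 0, 0], 0],
  ],
)

```text
clock: 7.42
eef_pos: [509.3, -368.5, 245.2]
tool_rot: [3.137, 0.003, 0.236]
force: [0.6, 1.0, -0.3]
width: 0.2
gripper_force: 0.0
```

>>> move_arm(
  plan=[
    [[0, 0, 0], [0, 0, 0], 0],
    [[0, 0, 0], [0, 0, 0], 0],
    [[0, 0, 0], [0, 0, 0], 0],
    [[0, 0, 0], [0, 0, 0], 0],
    [[0, 0, 0], [0, 0, 0], 0],
    [[0, 0, 0], [0, 0, 0], 0],
    [[0, 0, 0], [0, 0, 0], 0],
    [[0, 0, 0], [0, 0, 0], 0],
  ],
)

```text
clock: 8.43
eef_pos: [514.3, -360.3, 244.3]
tool_rot: [-3.142, -0.0, 0.248]
force: [-1.1, -0.4, 0.5]
width: 0.1
gripper_force: 0.0
```

```bash
python3 - <<'E'
from h import *
s=cams.get_image("side");t=cams.get_image("top");st=status.read_state();print(st["clock"],st["eef_pos"],st["force"])
for b,_ in blobs(t,"blue"):
    w=onz("top",b,175)[:2]-[535,-28.5];print(b,"feeder",w@[.9695,.2452],w@[-.2452,.9695])
cv2.imwrite("pics/p5.png",cv2.resize(np.hstack([s[150:370,110:330],t[130:350,200:420]]),(800,400),interpolation=2))
E
```

```text
8.525 [ 514.29202928 -360.32476568  244.30486272] [ 0.10395457  0.22454294 -0.91641169]
[226.  197.2] feeder 134.60774547419484 130.74705892742284
[317.6 214.6] feeder 61.9352101535943 -36.320920513495146
```

View pics/p5.png

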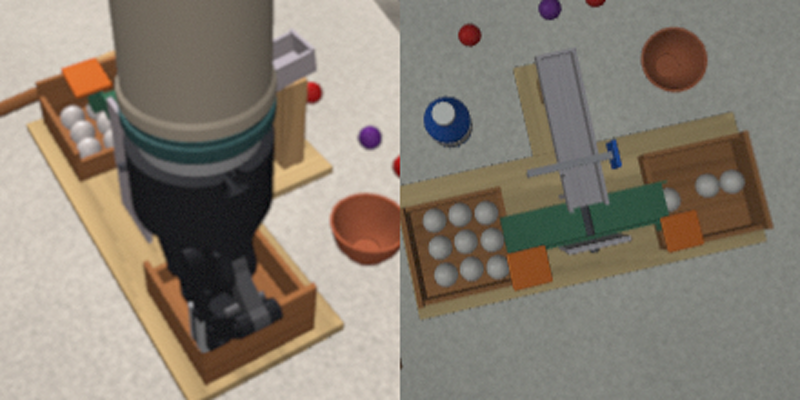

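The top view shows the gate right-down and the tab open (feeder y -36). Three balls are in the right tray, one of them partly under the gate's end at crop (672,198). I'll wait for the balls to settle and check for motion.

>>> move_arm(
  plan=[
    [[0, 0, 0], [0, 0, 0], 0],
    [[0, 0, 0], [0, 0, 0], 0],
    [[0, 0, 0], [0, 0, 0], 0],
    [[0, 0, 0], [0, 0, 0], 0],
    [[0, 0, 0], [0, 0, 0], 0],
    [[0, 0, 0], [0, 0, 0], 0],
    [[0, 0, 0], [0, 0, 0], 0],
    [[0, 0, 0], [0, 0, 0], 0],
  ],
)

```text
clock: 9.52
eef_pos: [514.4, -360.2, 244.3]
tool_rot: [-3.142, -0.0, 0.248]
force: [-0.4, -0.6, 0.3]
width: 0.0
gripper_force: 0.0
```

```bash
cat > b.py <<'E'
from h import *
t=cams.get_image("top");h=cv2.cvtColor(t,cv2.COLOR_BGR2HSV)
m=cv2.inRange(h,(0,0,110),(180,60,255))[195:270,335:400]
n,_,st,c=cv2.connectedComponentsWithStats(m)
print(status.read_state()["clock"],[(c[i].round(1)+[335,195],st[i][4]) for i in range(1,n) if 10<st[i][4]<400])
E
python3 b.py
```

```text
9.575 [(array([345.6, 197. ]), np.int32(121)), (array([394.6, 206.2]), np.int32(245)), (array([381.7, 229.7]), np.int32(95)), (array([368. , 231.9]), np.int32(95)), (array([348.4, 239.5]), np.int32(55)), (array([389. , 267.1]), np.int32(112))]
```

>>> move_arm(
  plan=[
    [[0, 0, 0], [0, 0, 0], 0],
    [[0, 0, 0], [0, 0, 0], 0],
    [[0, 0, 0], [0, 0, 0], 0],
    [[0, 0, 0], [0, 0, 0], 0],
    [[0, 0, 0], [0, 0, 0], 0],
    [[0, 0, 0], [0, 0, 0], 0],
    [[0, 0, 0], [0, 0, 0], 0],
    [[0, 0, 0], [0, 0, 0], 0],
  ],
)

```text
clock: 10.58
eef_pos: [514.3, -360.3, 244.3]
tool_rot: [3.142, -0.0, 0.248]
force: [0.3, 0.2, -0.1]
width: 0.2
gripper_force: 0.0
```

```bash
python3 b.py; python3 - <<'E'
from h import *
t=cams.get_image("top")[180:280,320:420]
cv2.imwrite("pics/p6.png",cv2.resize(t,(500,500),interpolation=2))
E
```

```text
10.625 [(array([344.9, 197. ]), np.int32(115)), (array([394.6, 206.1]), np.int32(246)), (array([381.8, 229.7]), np.int32(94)), (array([368. , 231.9]), np.int32(96)), (array([348.2, 239.5]), np.int32(52)), (array([389. , 267.1]), np.int32(113))]
```

View pics/p6.png

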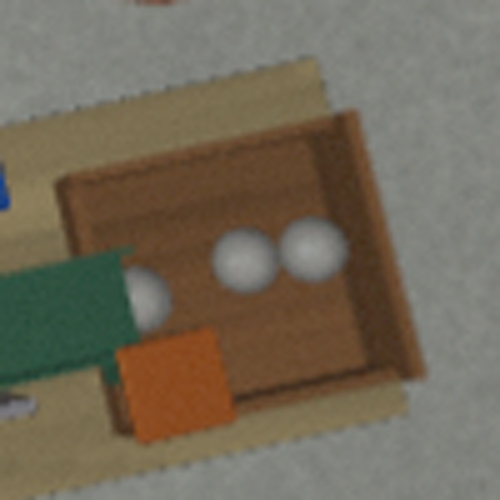

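All three balls are inside the tray. The third may be creeping very slowly, so I'll wait a little longer.

>>> move_arm(
  plan=[
    [[0, 0, 0], [0, 0, 0], 0],
    [[0, 0, 0], [0, 0, 0], 0],
    [[0, 0, 0], [0, 0, 0], 0],
    [[0, 0, 0], [0, 0, 0], 0],
    [[0, 0, 0], [0, 0, 0], 0],
    [[0, 0, 0], [0, 0, 0], 0],
    [[0, 0, 0], [0, 0, 0], 0],
    [[0, 0, 0], [0, 0, 0], 0],
    [[0, 0, 0], [0, 0, 0], 0],
    [[0, 0, 0], [0, 0, 0], 0],
  ],
)

```text
clock: 11.92
eef_pos: [514.4, -360.3, 244.3]
tool_rot: [3.142, -0.0, 0.248]
force: [-0.7, -0.0, 0.5]
width: -0.3
gripper_force: 0.0
```

>>> move_arm(
  plan=[
    [[0, 0, 0], [0, 0, 0], 0],
    [[0, 0, 0], [0, 0, 0], 0],
    [[0, 0, 0], [0, 0, 0], 0],
    [[0, 0, 0], [0, 0, 0], 0],
    [[0, 0, 0], [0, 0, 0], 0],
    [[0, 0, 0], [0, 0, 0], 0],
    [[0, 0, 0], [0, 0, 0], 0],
    [[0, 0, 0], [0, 0, 0], 0],
    [[0, 0, 0], [0, 0, 0], 0],
    [[0, 0, 0], [0, 0, 0], 0],
  ],
)

```text
clock: 13.18
eef_pos: [514.4, -360.3, 244.3]
tool_rot: [3.142, -0.0, 0.248]
force: [0.4, -0.7, -0.6]
width: -0.1
gripper_force: 0.0
```

```bash
python3 b.py
```

```text
13.225 [(array([345., 197.]), np.int32(117)), (array([394.6, 206.2]), np.int32(246)), (array([381.7, 229.7]), np.int32(95)), (array([368. , 231.8]), np.int32(96)), (array([348.3, 239.4]), np.int32(55)), (array([389. , 267.1]), np.int32(113))]
```

The balls are at rest, so I'm handing in.

```bash
python3 -c "
from cell import ctrl
print(ctrl.finish_job())"
```

```text
the job is handed in; nothing more can be done
None
```

I rocked the gate over to the right first, then pushed the stop slide to its end stop; all three balls rolled into the right tray and lie at rest there, and the job was handed in about 13 s into the 38 s limit.

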